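Tip the wax tin into its gift box and shut the lid

ROBOT

A 6-joint arm with a two-finger parallel gripper is mounted at the origin on a cart in front of the work surface, level with it; the furniture and walls round the work are solid. World frame = base frame: x ahead of the robot, y to its left, z up, the work surface at z = 0. Lengths are in m, angles in rad, forces in N, time in s.
With the tool pointing down it reaches from about 0.375 to 0.925 m from the base axis. Payload 5.7 kg.
Tool frame: the origin (TCP) lies midway between the tips of the shut fingers; the grasp point (between the pads) lies 19 mm behind it; z points along the fingers, y is the line along which they close (so a half turn about z gives the same grasp; the last joint's range is limited). The gripper opens to 88 mm and grips with 3 to 60 N. Pads are 20 mm wide; open, the fingers measure 115 mm over their backs; the gripper's body (75 mm by 178 mm) begins 61 mm behind the grasp point.
Start: joints at [-1.241, 0.359, 1.51, -0, 1.272, -0.115], TCP at [0.258, -0.542, 0.194] pointing down, gripper open.
Joint ranges: [-2.97, 2.97], [-1.01, 2.36], [0.21, 2.38], [-0.96, 4.11], [0.2, 2.71], [-2.98, 2.98]. Speed limits (rad/s): [2.39, 2.39, 3.14, 3.14, 3.14, 3.14].

INTERFACE

Orientations are given as a unit quaternion [x, y, z, w].
In Python, from bench import move_ptp, servo_line, goto_joints, move_gripper, sleep, inverse_kinematics, capture, PlanningError, close_job, spot_in, silhouettes, current_clock, current_joint_pos, current_qvel, current_joint_torque, current_position, current_orientation, current_force, current_torque, current_finger_gap, current_grip_force gives the robot as it stands. Calls block until the motion is done:
- move_ptp(position, orientation): joint-space move of the TCP to a pose.
- servo_line(position, orientation=None, rate=0.15, contact_N=None): straight line of the TCP; orientation=None keeps the orientation; rate is the mean speed in m/s. With contact_N (N) it stops when the force on the tool has changed by that much, and returns True; else False.
- goto_joints(angles): joint-space move.
- move_gripper(opening): finger opening in m; the grip force is fixed at half the most; returns when the fingers have stopped.
- sleep(seconds).
- inverse_kinematics(position, orientation): joint angles nearest the present ones, or None.
- capture(name): name is "scene" or "top"; returns a dict with "image" (420x560x3 uint8, blue, green, red), "range_z" (420x560 float32, m along the optical axis (not along the pixel's ray), 0 where there is no reading), "intrinsics" (3x3 intrinsics, pixels), "k1" (the pictures are not rectified: a ray, as slopes to the right and down, at radius r is drawn at 1 + k1 r^2 times it, then the intrinsics apply), "R" (3x3) and "t" (3): a world point X has camera coordinates R X + t. Camera axes: x right, y down, z forward; pixel columns grow to the right and rows downward; lengths in m; the calibration is good to about 2 mm. A picture is of the moment at which its call begins.
A pose or a line that the arm cannot do raises PlanningError and nothing moves.
- close_job(): hands the job in; it is judged then, once.
Trained networks look in the newest picture that a camera, given by its name, has taken for a name from the list of things; names that differ only in an ending like _2 or _b are one class to them, and where a whole thing is asked for, a point or a joint stands for the part that bears it (a point fixed in the world has none). Each returns a list of dicts, best first, with "conf" (0 to 1); they miss things now and then, are a little off and sometimes report something else, mostly with a low value. They report only what shows in the picture. A call takes as long as a camera call. They do not tell look-alikes from the thing itself.
- spot_in(camera, query): "xy" ([column, row] in pixels, amid what is visible of it).
- silhouettes(camera, query): "region" (420x560 bool, what is visible of it) and "xy" ([column, row] in pixels, amid what is visible of it).
Readings, each from a call of its own:
- current_clock(): time.
- current_joint_pos(): joint angles.
- current_qvel(): joint speeds.
- current_joint_torque(): joint torques, N m.
- current_position(): TCP position.
- current_orientation(): TCP orientation.
- current_force(): force on the tool from outside, world axes, zero at the start.
- current_torque(): the same for the moment, N m.
- current_finger_gap(): finger opening in m.
- current_grip_force(): force on a finger pad.
Only numpy, scipy, OpenCV 4.12 (cv2) and the standard library are available. Lean on these libraries where they do the work, as an engineer would, in place of code of your own. Each camera call takes 0.05 s, during which the arm holds its last target. There are 200 camera calls.

TASK

Pack the open gift box without picking anything up: push the standing wax tin over with a fingertip, high up, so that it topples into the well of the box, and nudge or press it until it lies flat and fully down in the well, lid up. Only then push the box's hinged lid over and shut it fully. Do not lift or squeeze the tin, and leave everything else on the table where it is.

Things in the scene. Friction and masses are not known exactly. Their poses are not given: they have to be found in the camera images.
- gift_box: the open kraft cardboard gift box, 160 (x) x 89 (y) x 29 mm high, walls 3 mm, fixed to the table; origin at the centre of its underside, z up. A white insert inside has a step at the box's -x end and the tin's well from there on to +x. The lid stands open along the -y side. (Two packed boxes with shut lids are stacked on the robot's left: not this one.)
- gift_step (a point): centre of the top of the step beside the well, 15 mm above the table, 55 (x) x 83 (y) mm; axes as gift_box. The box's walls rise 14 mm above it, but the -x end wall has a 54 mm wide cut-out in its middle, down to the step's level.
- gift_well (a point): centre of the well's floor, 5 mm above the table; axes as gift_box, x points from the step to the well. The well is 95 (x) x 67 (y) mm and 10 mm deep below the step: 7 and 8 mm larger than the tin. Fully down in it the tin's centre is 11 mm above this point and its top 22 mm.
- tin_center (a point): centre of the wax tin standing on end on the step: 88 mm tall, 59 wide (61 with hinge), 22 thick, about 0.11 kg, its lid does not open. Its z points out of its lid, y along its 88 mm (up at first). The lid side faces box -x, the plain underside box +x, 3 to 9 mm short of the well's edge. Toppled to box +x it lies lid up, but its rear end may stay on the step's edge until nudged to +x or pressed.
- tin: the same wax tin; origin in the middle of its 88 x 59 mm underside, 11 mm from its centre, axes as tin_center
- gift_lid (a joint): angle of the box's lid: 0 shut, 1.57 upright, about 1.7 to 2.0 at the start (leaning out, away from the box), 2.15 at its stop. The hinge is stiff and the lid stays wherever it is left; some 1.5 N at its free edge moves it.
- lid_hinge (a point): middle of the lid's hinge line on the top of the box's -y wall, 29 mm above the table; axes as gift_box, the hinge runs along x. The lid is a flat panel 162 mm along the hinge, 91.5 mm from hinge to free edge, 3 mm thick; at angle a it reaches from the hinge by cos(a) along y and sin(a) along z.
- lid_edge (a point): middle of the lid's free edge, where a thumb tab sticks out 12 mm farther; its y points from hinge to free edge, its z out of the outer face (up when shut)
- jar_a: bystander: lidded candle jar, 69 mm wide, 82 tall, left of the box; origin at its underside
- jar_b: bystander: lidded candle jar like jar_a; origin at its underside
- cards: bystander: clear holder of scent cards, 65 x 92 x 19 mm, near the robot; origin at its underside
- tin_b: bystander: a second wax tin lying flat on the robot's left, 61 x 88 x 22 mm; origin at its underside
- tester: bystander: open tester candle, 67 mm wide, 74 tall, behind the box; origin at its underside
- card_box_2: bystander: clear holder of scent cards, 65 x 92 x 19 mm, far right; origin at its underside
Mind the look-alikes: they are no part of the job. Leave any orange look-alike of the tin alone.

How it is judged:
On the way, in this order (a step that is already met when the one before it is completed fails the run):
1. the tin lies flat and fully down in the well, lid up, while the box lid is still open (angle between tin_center's own z axis and vertical below 0.05 rad and z of tin_center in the frame of gift_well below 0.0135 m and horizontal distance between tin_center and gift_well below 0.008 m and value of joint gift_lid above 0.6 rad), for 0.2 s.
2. the box lid is shut (value of joint gift_lid below 0.04 rad), for 0.2 s.
At the end, for the whole second after the job is handed in: The tin rests lid up in the well, flat within 3 degrees, its centre within 8 mm of the well's centre and within 2.5 mm of its seated height; the lid is shut to within 0.04 rad (4 mm at its edge) (angle between tin_center's own z axis and vertical below 0.05 rad and z of tin_center in the frame of gift_well below 0.0135 m and horizontal distance between tin_center and gift_well below 0.008 m and linear speed of tin below 0.02 m/s and value of joint gift_lid below 0.04 rad); the robot touches nothing.
It fails at once if the tin is lifted (its centre more than 7 mm above its height when standing on the step) (height (world z) of tin_center above 0.066 m).
It fails at once if the tin is squeezed or struck with more than 60 N (contact force between the fingers and tin above 60 N).
It fails at once if another thing on the table is moved by more than 15 mm (distance of any of jar_a, jar_b, cards, tin_b, tester, card_box_2 from where it was at the start of the episode above 0.015 m).
It also fails if it takes over 48 s, if anything falls off the work surface, if the arm or the gripper's body presses on something with over 40 N, if the wrist force passes 120 N, or if a joint passes its speed limit or range.

## Working session

There is one attempt and no reset: what is moved stays moved. The work goes in short steps, each a Python script; the robot and the scene stay as the last script left them, time stands still between calls to the robot, and variables do not carry over. Pictures are saved under pics/ and viewed, at most 10 in all, crops included, and the job is handed in when it is done.

```bash
mkdir -p pics; cat > h.py <<'E'
import numpy as np, cv2
from bench import *
def cloud(c):
    K=np.array(c["intrinsics"]);h,w=c["range_z"].shape
    v,u=np.mgrid[:h,:w].astype(float)
    p=np.stack([u.ravel(),v.ravel()],1).reshape(-1,1,2)
    n=cv2.undistortPoints(p,K,np.array([c["k1"],0,0,0,0.])).reshape(h,w,2)
    z=c["range_z"][...,None]
    P=np.concatenate([n*z,z],2)
    W=(P-np.array(c["t"]))@np.array(c["R"])
    W[c["range_z"]<=0]=np.nan
    return W
def pix(c,X):
    K=np.array(c["intrinsics"]);R=np.array(c["R"])
    return cv2.projectPoints(np.array(X,float).reshape(-1,1,3),cv2.Rodrigues(R)[0],np.array(c["t"],float),K,np.array([c["k1"],0,0,0,0.]))[0].reshape(-1,2)
E
python3 - <<'E'
from h import *
ims=[]
for n in("scene","top"):
    c=capture(n);ims.append(c["image"]);np.savez("c_"+n,**c);W=cloud(c)
    for q in("gift_box","tin","gift_lid"):
        for d in silhouettes(n,q)[:3]:
            r=d["region"];P=W[r];P=P[~np.isnan(P[:,0])]
            print(n,q,round(d["conf"],2),np.round(d["xy"]),r.sum(),np.round(np.percentile(P,[2,50,98],axis=0),3).tolist() if len(P) else None)
    cv2.imwrite(f"pics/{n}1.png",c["image"])
print(current_clock(),current_orientation())
E
```

```text
scene gift_box 0.96 [310. 236.] 1762 [[0.408, -0.36, 0.003], [0.465, -0.316, 0.048], [0.556, -0.206, 0.112]]
scene gift_box 0.42 [184. 202.] 347 [[0.352, 0.16, -0.001], [0.378, 0.189, 0.019], [0.415, 0.251, 0.024]]
scene gift_box 0.25 [210. 196.] 432 [[0.412, 0.086, 0.005], [0.426, 0.103, 0.063], [0.468, 0.14, 0.082]]
scene tin 0.88 [250. 243.] 714 [[0.32, -0.261, 0.006], [0.333, -0.238, 0.052], [0.355, -0.206, 0.088]]
scene tin 0.76 [186. 205.] 350 [[0.352, 0.16, -0.001], [0.379, 0.189, 0.019], [0.415, 0.251, 0.024]]
scene tin 0.58 [294. 221.] 144 [[0.445, -0.284, 0.029], [0.458, -0.263, 0.1], [0.477, -0.226, 0.104]]
scene gift_lid 0.69 [311. 235.] 1881 [[0.406, -0.363, 0.001], [0.464, -0.315, 0.048], [0.557, -0.207, 0.115]]
scene gift_lid 0.66 [310. 236.] 1181 [[0.406, -0.363, 0.028], [0.466, -0.322, 0.072], [0.554, -0.288, 0.114]]
top gift_box 0.62 [320. 215.] 1944 [[0.416, -0.351, 0.0], [0.504, -0.292, 0.018], [0.58, -0.213, 0.112]]
top tin 0.84 [165. 245.] 556 [[0.36, 0.166, -0.0], [0.39, 0.21, 0.023], [0.421, 0.258, 0.03]]
top tin 0.57 [311. 221.] 195 [[0.448, -0.278, 0.017], [0.462, -0.251, 0.102], [0.48, -0.223, 0.109]]
top tin 0.46 [370. 208.] 229 [[0.494, -0.443, 0.007], [0.521, -0.427, 0.085], [0.551, -0.415, 0.093]]
top gift_lid 0.63 [334. 221.] 680 [[0.413, -0.357, 0.032], [0.483, -0.324, 0.076], [0.554, -0.289, 0.116]]
0.4 [ 9.75370285e-01  2.20573725e-01 -1.08378785e-05 -1.95117676e-04]
```

View pics/scene1.png

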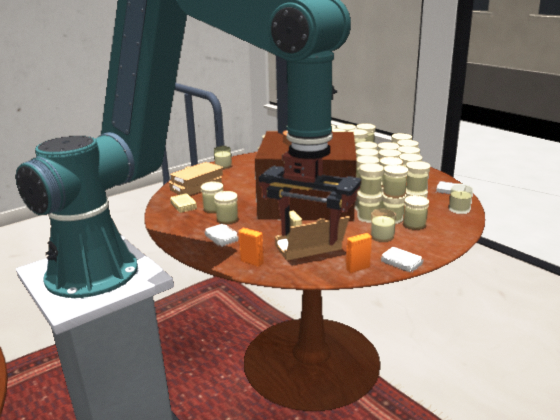

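View pics/top1.png

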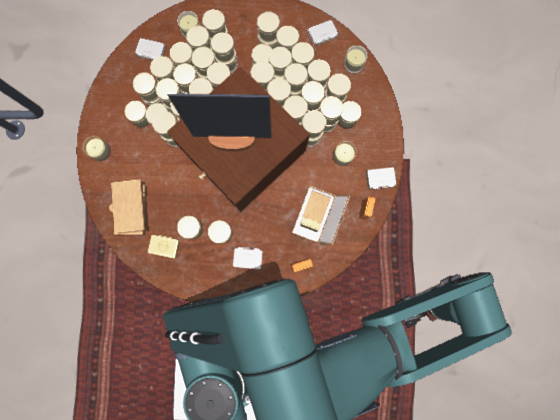

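The scene picture shows the open box at about (310,238), partly behind the gripper. The orange look-alikes are at (250,246) and (358,252). In the top picture the box is at (315,213), with its lid to the right at (334,221). I'll measure it now.

```bash
python3 - <<'E'
from h import *
c=dict(np.load("c_top.npz"));W=cloud(c)
s=dict(np.load("c_scene.npz"));S=cloud(s)
print(c["intrinsics"][0,0],-c["R"].T@c["t"],s["intrinsics"][0,0],-s["R"].T@s["t"])
a=cv2.resize(c["image"][175:260,280:400],None,fx=5,fy=5,interpolation=2)
b=cv2.resize(s["image"][200:270,265:365],None,fx=6,fy=6,interpolation=2)
cv2.imwrite("pics/a.png",a);cv2.imwrite("pics/b.png",b)
z=W[...,2]
print((z[190:245:2,290:352:2]*1000).round().astype(int))
E
```

```text
472.79632085624814 [ 0.32684559 -0.15474098  1.5157206 ] 519.4027696848876 [-0.33258652 -1.19019448  0.67904394]
[[ -4  -1  -2   6   5  -1  -4   1   6  23  16  11  23  22  38  30   5   0
   -1  -1   3   2  -3   0  -4  -2  -3   2  -3   4   0]
 [ -1   2   3   0   1   0  -2  -3   0  15  20   3   5   4  15  13  27  27
    5  -2   3   6   1   1   2   0  -4   0   5   5   1]
 [  2   2   1  -5  -1   2   9   5  32  20   0   6   4   7   3   4   5  17
   22  23  32  -1  -2   0   2   0   1  -3  -5   5   1]
 [  2  -3  -3  -3   0   0  -4  -2  16  16   7   0   7   9   5   9   9   2
   -1  16  10  13  28  32  49  64  76  87  98 111   1]
 [ -2  -3  -2   7   2   5   0   0   8   8   0   6   5   4   1   8  13   5
    7   3   3  16  28  49  54  66  83  90 104 110   0]
 [ -2  11   0   0  -1  -5   1  29  18   8   8   1   7   6   4   3   4   5
    3   4  17   4  38  45  58  71  87 100  98 112   3]
 [  2  -3   3   0  -1  -4   0  18  27   8   3   5   6   2   8   7   7   7
    3   4  20  27  36  50  63  78  89 100 115   1   1]
 [ -3   1   3  -3   0  -6  25  14  12   1   2   4  14   8   9   9   7   2
    6  13 
[... 1925 characters left out ...]
   61  76  88  99 107  -5  -1   1  -6  -1  -6   0  -1]
 [ -7  -1  -3   5   1  16  11  12  19  11  16  13  19  14  18  33  44  56
   65  81  98  93 116  -4  -5  -3   1  -3  -2   2   2]
 [ -2  -2   0   1  -5  -7   7   0  15  13  12  17  16   9  14  35  40  65
   73  80  93 107 115   0  -3   3  -3   4   0  -2 -14]
 [  0   4  -4  -2   6  -6   3   1  -2   1  12  20  17  12  28  45  56  68
   74  91 101 109  -6  -2   1  -5  -1   2   3  -4   4]
 [  2   1   0   2  -1  -3  -1   6   1  -3  -1   5   4  22  31  39  51  65
   84  98 110 117   1  -3   4   1   4  -5  -3  -4  -2]
 [  6   3   5   1  -1   2  -4   1   4  -3   0   0  -2  -7  -3  -4   2  62
   84  99 100 113   5   4  -5   1  -1  -3  -3   3  -3]]
```

View pics/a.png

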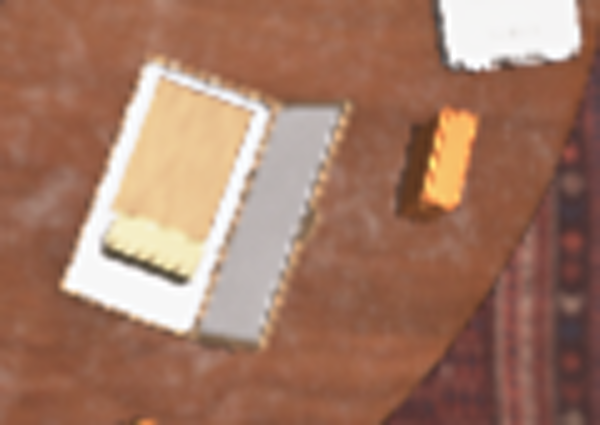

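View pics/b.png

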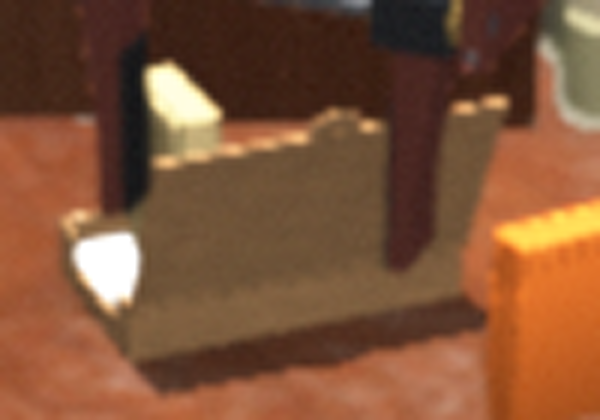

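```bash
cat >> h.py <<'E'
def T(b,p):  # box frame -> world
    x,y,a=b;p=np.atleast_2d(p);ca,sa=np.cos(a),np.sin(a)
    return np.stack([x+ca*p[:,0]-sa*p[:,1],y+sa*p[:,0]+ca*p[:,1],p[:,2]],1)
def inv(b,W):
    x,y,a=b;d=W-np.array([x,y,0]);ca,sa=np.cos(a),np.sin(a)
    return np.stack([ca*d[...,0]+sa*d[...,1],-sa*d[...,0]+ca*d[...,1],d[...,2]],-1)
E
python3 - <<'E'
from h import *
from scipy.optimize import least_squares as LS
c=dict(np.load("c_top.npz"));W=cloud(c);S=cloud(dict(np.load("c_scene.npz")))
px=np.array([[150,62],[63,290],[198,333],[275,103],[350,103],[265,348]],float)
px=(px+.5)/5-.5+[280,175]
def model(q):
    l=q[3];L=[-.0445+.0915*np.cos(l),.029+.0915*np.sin(l)]
    return T(q[:3],[[.08,.0445,.029],[-.08,.0445,.029],[-.08,-.0445,.029],[.08,-.0445,.029],[.081,*L],[-.081,*L]])
r=LS(lambda q:(pix(c,model(q))-px).ravel(),[.5,-.26,-.4,1.9])
print(r.x,np.round(r.fun.reshape(-1,2),1).tolist())
b=r.x[:3]
np.save("b.npy",r.x)
for n,C in(("top",W),("scene",S)):
    B=inv(b,C).reshape(-1,3);B=B[~np.isnan(B[:,0])]
    m=(abs(B[:,0])<.075)&(abs(B[:,1])<.038)&(B[:,2]>.09)&(B[:,2]<.115);Q=B[m]
    if len(Q):print(n,"tin top",len(Q),np.percentile(Q,[3,50,97],axis=0).round(4).tolist())
    # lid points
    m=(abs(B[:,0])<.075)&(B[:,1]<-.05)&(B[:,1]>-.12)&(B[:,2]>.045)&(B[:,2]<.11);Q=B[m]
    if len(Q)>20:
        k,_=np.polyfit(Q[:,2]-.029,Q[:,1]+.0445,1);print(n,"lid angle",np.pi/2+np.arctan(-k),len(Q),_)
    m=(abs(B[:,0])<.11)&(abs(B[:,1]-.044)<.01)&(B[:,2]>.02)&(B[:,2]<.036);Q=B[m];print(n,"+y wall",len(Q),np.percentile(Q,[3,50,97],axis=0).round(4).tolist() if len(Q) else '')
im=c["image"]
X=np.concatenate([model(r.x)])
print(pix(c,T(b,[[0,0,.0]])))
q=pix(c,T(b,[[-.0695+0,0,.059]]));print(q)
from scipy.spatial.transform import Rotation as Ro
E
```

```text
[ 0.50482868 -0.26670048 -0.31978454  1.96220561] [[-0.6, -1.3], [0.0, 0.2], [-0.3, 1.2], [0.8, -0.1], [0.2, -1.0], [-0.2, 0.9]]
top tin top 147 [[-0.0527, -0.0249, 0.0964], [-0.0421, 0.0026, 0.1033], [-0.0316, 0.0298, 0.1089]]
top lid angle 1.9573082961826285 475 0.0028270688589804227
top +y wall 72 [[-0.0784, 0.0348, 0.0202], [0.0011, 0.0444, 0.028], [0.0778, 0.0471, 0.0348]]
scene tin top 118 [[-0.0553, -0.0318, 0.0912], [-0.0445, -0.0127, 0.1011], [-0.0332, 0.0235, 0.104]]
scene lid angle 1.9538908889985218 802 -0.003175922657065782
scene +y wall 29 [[-0.0813, 0.0366, 0.0202], [-0.0679, 0.0434, 0.0235], [-0.0492, 0.048, 0.0281]]
[[313.24488713 214.8899489 ]]
[[307.2772969  233.75883277]]
```

```bash
cat >> h.py <<'E'
q_=np.load("b.npy");b=q_[:3]
ax=b[2]+np.pi/2
O=[float(np.cos(ax/2)),float(np.sin(ax/2)),0.,0.]
def P(x,y,z): return [float(v) for v in T(b,[x,y,z])[0]]
def here(): return inv(b,np.array(current_position())).round(4)
E
python3 - <<'E'
from h import *
move_gripper(0.0)
move_ptp(P(-.10,.002,.17),O)
print(current_clock(),here(),current_joint_pos())
servo_line(P(-.10,.002,.09),O)
r=servo_line(P(-.05,.002,.09),O,rate=.04,contact_N=1.5)
print(r,here(),current_force(),current_clock())
servo_line(P(-.030,.002,.09),O,rate=.06)
print(here(),current_force())
c=capture("top");s=capture("scene");np.savez("c2",**c)
B=inv(b,cloud(c)).reshape(-1,3)
m=(abs(B[:,0])<.07)&(abs(B[:,1])<.03)&(B[:,2]>.03)&(B[:,2]<.112)
print(m.sum())
cv2.imwrite("pics/c.png",np.hstack([cv2.resize(c["image"][185:255,290:355],(390,420)),cv2.resize(s["image"][200:270,265:330],(390,420))]))
print(current_clock())
E
```

```text
3.0417 [-0.0993  0.001   0.1703] [-6.64482819e-01  2.01759016e-01  1.80673020e+00 -4.28778426e-04
  1.13199088e+00 -3.43335591e-01]
False [-0.0504  0.002   0.09  ] [ 0.48351585  0.52760133 -1.4902304 ] 5.125
[-0.0297  0.002   0.0899] [-0.31493069 -0.33865102  1.20165717]
1
5.7083
```

View pics/c.png

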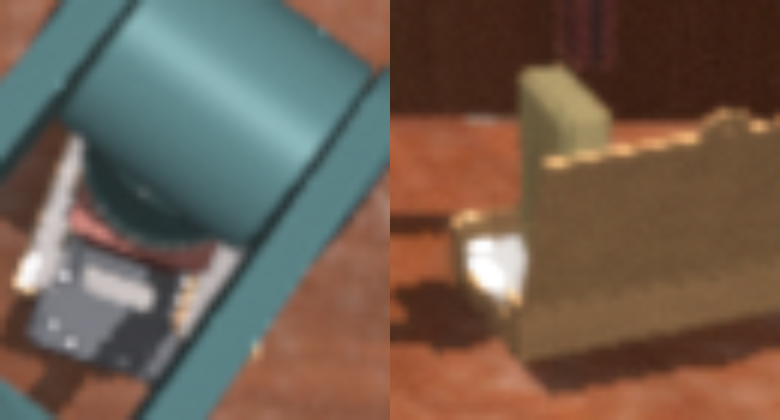

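```bash
python3 - <<'E'
from h import *
s=capture("scene");im=s["image"].copy()
print(here(),current_finger_gap(),current_position(),current_orientation())
a=cv2.resize(im[120:280,230:370],None,fx=4,fy=3.7,interpolation=2)
pp=pix(s,[P(-.03,.002,z) for z in(.09,.13,.17)]+[P(-.042,.0,.103)])
print(pp.round(1))
for p in pp: cv2.circle(a,(int((p[0]-230)*4),int((p[1]-120)*3.7)),3,(255,0,255),1)
cv2.imwrite("pics/d.png",a)
B=inv(b,cloud(s)).reshape(-1,3)
m=(B[:,0]>-.09)&(B[:,0]<.07)&(abs(B[:,1])<.04)&(B[:,2]>.03)&(B[:,2]<.125)
Q=B[m];Q=Q[np.argsort(-Q[:,2])];print(len(Q));print(Q[::12].round(3).tolist())
E
```

```text
[-0.0304  0.0021  0.0899] 0.0004109093203534829 [ 0.47663008 -0.25515651  0.08985964] [ 8.10654013e-01  5.85525391e-01 -1.14480153e-04 -2.74857171e-04]
[[298.2 218.8]
 [298.1 204.9]
 [297.9 190.7]
 [294.2 215.4]]
251
[[-0.04, 0.011, 0.125], [-0.041, 0.011, 0.122], [-0.038, -0.011, 0.119], [-0.052, -0.001, 0.104], [-0.034, -0.014, 0.103], [-0.034, 0.014, 0.102], [-0.046, 0.007, 0.102], [-0.043, 0.027, 0.101], [-0.049, -0.003, 0.101], [-0.037, -0.014, 0.101], [-0.054, -0.02, 0.098], [-0.052, 0.011, 0.096], [-0.053, 0.016, 0.094], [-0.034, -0.027, 0.091], [-0.044, -0.024, 0.089], [-0.049, -0.03, 0.087], [-0.055, -0.008, 0.084], [-0.052, 0.019, 0.078], [-0.054, 0.023, 0.07], [-0.052, 0.013, 0.056], [-0.054, 0.024, 0.046]]
```

View pics/d.png

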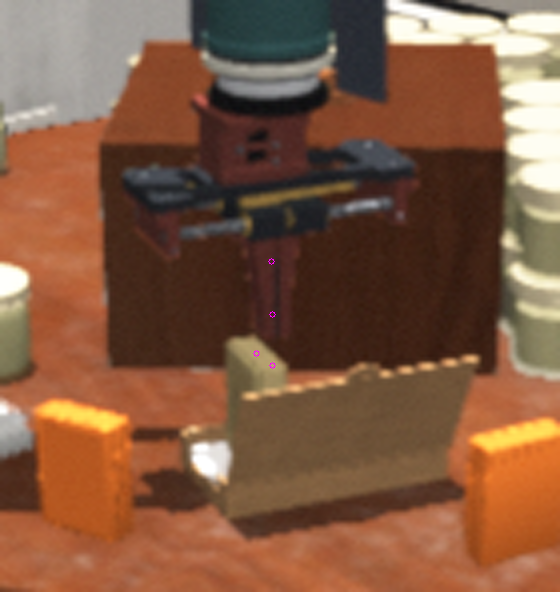

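The finger shows at about (272,260–338) in this crop and ends at the tin's top. The tin is still upright and hasn't moved. I'll check the finger's real height.

```bash
python3 - <<'E'
from h import *
s=capture("scene");B=inv(b,cloud(s))
for v in range(186,226,2):
    print(v,[tuple((B[v,u]*1000).round().astype(int)) for u in range(290,306,3) if not np.isnan(B[v,u,0])])
print(pix(s,[P(-.03+dx,.002+dy,.09) for dx in(-.0135,.0135) for dy in(-.01,.01)]).round(1).tolist(),current_force())
E
```

```text
186 [(np.int64(18), np.int64(179), np.int64(110)), (np.int64(-47), np.int64(-8), np.int64(189)), (np.int64(-41), np.int64(-11), np.int64(190)), (np.int64(-29), np.int64(-4), np.int64(185)), (np.int64(-24), np.int64(-11), np.int64(187)), (np.int64(58), np.int64(159), np.int64(111))]
188 [(np.int64(18), np.int64(177), np.int64(105)), (np.int64(-47), np.int64(-7), np.int64(184)), (np.int64(-39), np.int64(-8), np.int64(183)), (np.int64(-31), np.int64(-8), np.int64(181)), (np.int64(-25), np.int64(-13), np.int64(182)), (np.int64(57), np.int64(157), np.int64(106))]
190 [(np.int64(20), np.int64(184), np.int64(96)), (np.int64(-47), np.int64(-6), np.int64(178)), (np.int64(-41), np.int64(-11), np.int64(179)), (np.int64(-29), np.int64(-4), np.int64(174)), (np.int64(-23), np.int64(-9), np.int64(175)), (np.int64(60), np.int64(164), np.int64(96))]
192 [(np.int64(19), np.int64(181), np.int64(90)), (np.int64(-43), np.int64(3), np.int64(168)), (np.int64(-38), np.int64(-5), np.int64(171)), (np.int64(-30), np.int64(-6), np.int64(170)), (np.int64(-24), np.int64(-9), np.int64(170)), (np.int64(58), np.int6
[... 3839 characters left out ...]
 (np.int64(57), np.int64(157), np.int64(2))]
222 [(np.int64(-54), np.int64(0), np.int64(86)), (np.int64(-53), np.int64(-19), np.int64(94)), (np.int64(-49), np.int64(-28), np.int64(98)), (np.int64(-41), np.int64(-31), np.int64(97)), (np.int64(44), np.int64(151), np.int64(0)), (np.int64(54), np.int64(151), np.int64(-2))]
224 [(np.int64(-54), np.int64(0), np.int64(81)), (np.int64(-54), np.int64(-21), np.int64(90)), (np.int64(-49), np.int64(-29), np.int64(92)), (np.int64(-41), np.int64(-31), np.int64(92)), (np.int64(40), np.int64(140), np.int64(-1)), (np.int64(49), np.int64(140), np.int64(-2))]
[[294.9, 221.2], [292.0, 218.2], [304.4, 219.4], [301.4, 216.5]] [ 0.08679793 -0.24874702  0.66358357]
```

The depth data puts the fingertip at about z = 0.117 m while the TCP reads 0.090 m. The finger therefore passed over the tin, about 27 mm higher than reported. I'll back off, go lower and push again with a force guard.

```bash
python3 - <<'E'
from h import *
servo_line(P(-.10,.002,.095),O,rate=.2)
servo_line(P(-.10,.002,.062),O)
s=capture("scene");B=inv(b,cloud(s)).reshape(-1,3)
m=(abs(B[:,0]+.10)<.025)&(abs(B[:,1])<.025)&(B[:,2]>.04)
Q=B[m];print("finger",np.percentile(Q,[1,50,99],axis=0).round(3).tolist())
r=servo_line(P(-.05,.002,.062),O,rate=.03,contact_N=2.5)
print(r,here(),current_force(),current_clock())
E
```

```text
finger [[-0.124, -0.025, 0.092], [-0.104, -0.016, 0.198], [-0.076, 0.01, 0.426]]
False [-0.0502  0.002   0.062 ] [0.5952557  0.15415393 0.64951619] 8.5417
```

```bash
python3 - <<'E'
from h import *
servo_line(P(-.022,.002,.062),O,rate=.05)
sleep(.5)
s=capture("scene");B=inv(b,cloud(s)).reshape(-1,3)
cv2.imwrite("pics/e.png",cv2.resize(s["image"][180:270,255:345],(540,540)))
m=(B[:,0]>-.06)&(B[:,0]<.075)&(abs(B[:,1])<.04)&(B[:,2]>.0)&(B[:,2]<.085)
Q=B[m];print(len(Q),Q[::12].round(3).tolist());print(here(),current_force(),current_clock())
E
```

```text
45 [[-0.045, 0.039, 0.028], [-0.054, 0.025, 0.014], [-0.008, -0.039, 0.018], [-0.031, -0.039, 0.009]]
[-0.022  0.002  0.062] [-0.92258609  1.40740483  0.89403483] 9.8
```

View pics/e.png

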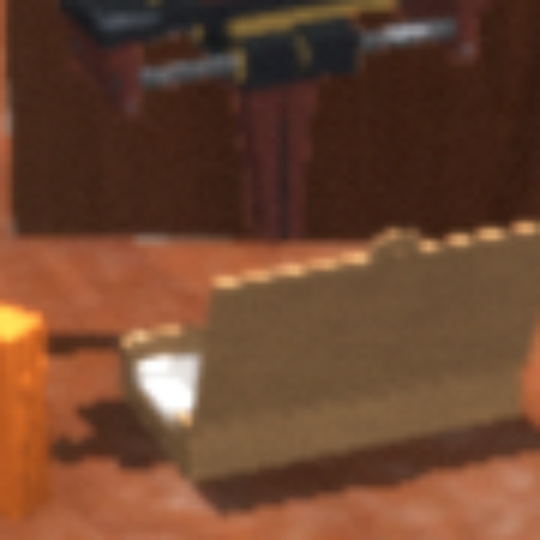

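The tin has toppled and is now hidden behind the lid. I'll clear the arm and look from the top.

```bash
cat >> h.py <<'E'
def look(name):
    j=np.array(current_joint_pos());j2=j.copy();j2[0]=-1.2
    goto_joints(list(j2));c=capture("top")
    B=inv(b,cloud(c));f=B.reshape(-1,3)
    m=(f[:,0]>-.074)&(f[:,0]<.074)&(abs(f[:,1])<.036)&(f[:,2]<.08)
    Q=f[m]
    for x in np.arange(-.07,.075,.01):
        k=Q[(abs(Q[:,0]-x)<.005)&(abs(Q[:,1])<.025)];print(round(x,3),len(k),(np.median(k[:,2])*1000).round(1))
    cv2.imwrite(f"pics/{name}.png",cv2.resize(c["image"][185:255,285:355],(560,560),interpolation=2))
    np.savez(name,**c);return c,j
E
python3 - <<'E'
from h import *
servo_line(P(-.022,.002,.12),O,rate=.2)
look("f");print(current_clock())
E
```

```text
-0.07 43 17.0
-0.06 50 14.9
-0.05 49 14.8
-0.04 49 15.5
-0.03 60 16.8
-0.02 53 37.0
-0.01 49 35.8
0.0 49 34.0
0.01 49 35.1
0.02 49 33.6
0.03 47 32.8
0.04 47 30.2
0.05 47 29.0
0.06 32 28.7
0.07 51 6.5
11.5
```

View pics/f.png

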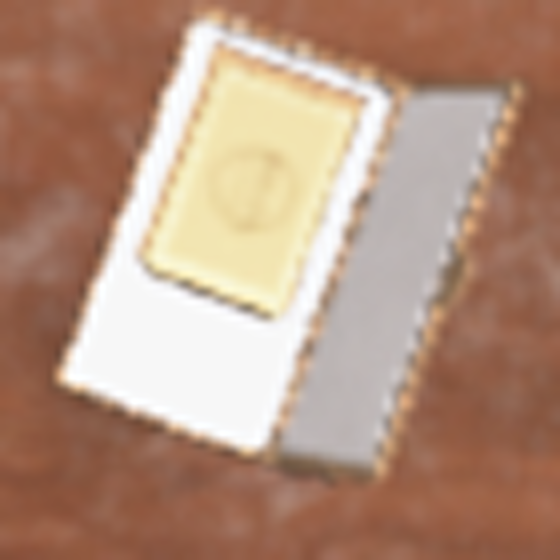

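The tin lies lid up in the well. Its rear edge, at about (210,295) in the picture, still rests on the step (37 mm high there, 29 mm at the front). I'll nudge it to +x from behind, then press.

```bash
python3 - <<'E'
from h import *
move_ptp(P(-.055,.001,.07),O)
print(servo_line(P(-.055,.001,-.03),O,rate=.05,contact_N=4),h0:=here(),current_force(),current_clock())
z=float(h0[2])+.007
servo_line(P(-.055,.001,z),O)
print(servo_line(P(-.031,.001,z),O,rate=.03,contact_N=5),here(),current_force())
sleep(.2);print(current_force())
servo_line(P(-.05,.001,z),O)
servo_line(P(-.05,.001,.07),O,rate=.2)
look("g");print(current_clock())
E
```

```text
True [-0.0551  0.0012  0.0303] [ 0.53003936 -0.54193889  1.73431288] 13.65
False [-0.0313  0.0011  0.0372] [0.29413506 0.28149582 0.39336326]
[ 0.05759694 -0.38087305  0.25065873]
-0.07 46 54.9
-0.06 48 52.8
-0.05 52 53.3
-0.04 50 53.8
-0.03 51 52.8
-0.02 52 53.7
-0.01 50 55.0
0.0 48 55.2
0.01 53 53.0
0.02 48 54.0
0.03 50 54.7
0.04 52 53.3
0.05 47 55.5
0.06 51 57.3
0.07 44 54.7
16.8167
```

View pics/g.png

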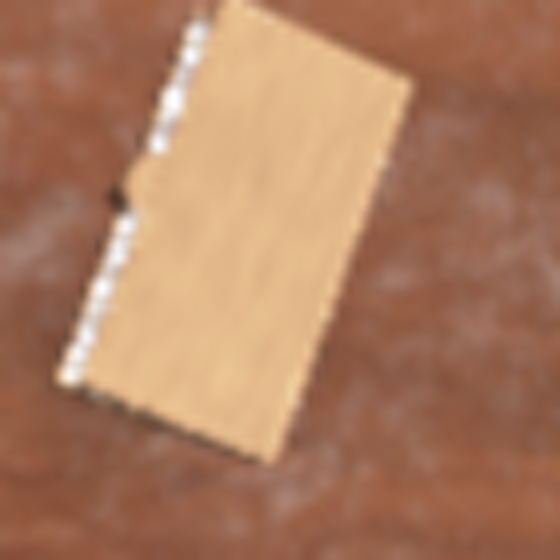

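```bash
python3 - <<'E'
from h import *
s=capture("scene");cv2.imwrite("pics/h.png",cv2.resize(s["image"][150:290,230:400],(680,560)))
c=capture("top");B=inv(b,cloud(c))
for v in range(185,250,4): print([int(B[v,u,2]*1000) for u in range(290,350,4)])
f=inv(b,cloud(s)).reshape(-1,3);m=(abs(f[:,0])<.075)&(abs(f[:,1])<.04)&(f[:,2]<.2);print(m.sum(),np.percentile(f[m],[5,50,95],axis=0))
E
```

```text
[-2, -1, 0, 3, 0, -1, 67, 1, 0, -2, 0, -3, 0, 1, -1]
[5, -3, 4, 0, -2, 11, 69, 59, 56, -1, 1, 0, -4, -1, -1]
[2, 0, -4, 8, 26, 61, 69, 63, 57, 49, 43, 1, 0, 2, 4]
[8, 2, 2, 4, 15, 75, 68, 56, 52, 43, 43, 30, 0, 4, 0]
[1, -3, -5, 1, 71, 69, 62, 53, 52, 41, 39, 2, 2, 4, 1]
[0, 0, -1, 77, 73, 64, 54, 50, 47, 37, 34, -3, -9, 1, -2]
[0, 0, -4, 73, 71, 61, 59, 48, 47, 35, 33, 0, -3, 0, -4]
[4, -3, -4, 65, 69, 63, 57, 49, 43, 41, 0, 0, 3, 0, -4]
[1, 0, 16, 71, 61, 54, 56, 50, 42, 37, 2, 3, -3, -4, 1]
[4, 7, 19, 71, 63, 59, 51, 46, 37, 29, 0, 5, 3, -3, -2]
[3, 25, 70, 64, 60, 57, 54, 42, 36, 1, 0, -5, 2, 0, 1]
[-2, 14, 72, 65, 57, 51, 45, 38, 31, -1, 1, 7, 0, 1, 0]
[6, 30, 66, 55, 58, 52, 43, 37, 27, 2, -4, 0, 6, 4, 3]
[0, 1, -3, 9, 60, 47, 34, 32, 1, 0, -3, 0, 2, 0, 1]
[-5, -1, 1, 0, 3, 9, 38, 32, 1, 0, -3, 0, 0, 4, 2]
[-2, 1, 0, 0, 7, 1, -2, -1, 2, 2, -1, 4, 0, 0, 0]
[6, 0, 0, 1, -3, 1, 2, 0, -4, 2, -5, 0, -1, -2, 0]
595 [[-0.0437223  -0.03891571  0.00148431]
 [ 0.04091873 -0.01180123  0.04569957]
 [ 0.07197023  0.03516943  0.07099946]]
```

Moving back, the tool swept the lid down to about 0.5 rad, as the kraft panel over the box shows. The lid isn't shut, so this can be mended. I'll lift it open again with a tilted finger from the -x end, through the cut-out. First I need to know how the 27 mm tool offset behaves when the tool is tilted.

```bash
cat >> h.py <<'E'
from scipy.spatial.transform import Rotation as Ro
def tilt(th,az=0.):   # tool points along box +x (turned by az), th below horizontal, tool y horizontal
    c,s=np.cos(b[2]+az),np.sin(b[2]+az)
    z=np.array([np.cos(th)*c,np.cos(th)*s,-np.sin(th)])
    best=None
    for y in(np.array([-s,c,0]),np.array([s,-c,0])):
        M=np.stack([np.cross(y,z),y,z],1);best=(best or [])+[[float(v) for v in Ro.from_matrix(M).as_quat()]]
    return best
E
python3 - <<'E'
from h import *
p=here();servo_line([*current_position()[:2],.2] if False else [float(current_position()[0]),float(current_position()[1]),.2],rate=.25)
tgt=P(-.12,.012,.16)
for th in(55,60,65):
    for i,o in enumerate(tilt(np.radians(th))):
        q=inverse_kinematics(tgt,o);q2=inverse_kinematics(P(-.075,.012,.02),o)
        print(th,i,None if q is None else np.round(q,2),None if q2 is None else np.round(q2,2))
print(np.round(current_joint_pos(),2),current_clock())
c=dict(np.load("c_scene.npz"));f=inv(b,cloud(c))
d=spot_in("scene","cards");
f=f.reshape(-1,3);m=(f[:,0]>-.22)&(f[:,0]<-.12)&(abs(f[:,1])<.1)&(f[:,2]>.03)&(f[:,2]<.11)
print(np.percentile(f[m],[2,50,98],axis=0).round(3).tolist())
E
```

```text
55 0 None None
55 1 [-1.01 -0.03  2.37  0.91  0.48  0.12] None
60 0 [-0.93 -0.03  2.29  0.61  0.52 -2.66] None
60 1 [-0.93 -0.03  2.29  0.61  0.52  0.48] None
65 0 [-0.86 -0.02  2.22  0.4   0.6  -2.41] [-0.79  0.39  2.31  1.33  0.2   2.96]
65 1 [-0.86 -0.02  2.22  0.4   0.6   0.74] [-0.79  0.39  2.31  1.33  0.2  -0.18]
[-1.2   0.24  1.67  0.    1.23 -0.31] 17.5833
[[-0.194, -0.047, 0.032], [-0.172, -0.027, 0.066], [-0.145, 0.002, 0.089]]
```

```bash
python3 - <<'E'
from h import *
def ok(p,o): 
    q=inverse_kinematics(p,o);return None if q is None else np.round(q,2).tolist()
for az in(-.17,-.35,-.6):
  for th in(50,60):
    o=tilt(np.radians(th),az)[1]
    print("A",az,th,[ok(P(-.078,.01,z),o) is not None for z in(.0,.02,.06,.1)],ok(P(-.078,.01,.02),o))
for az in(np.pi,np.pi-.3,np.pi+.3,-np.pi/2,-np.pi/2-.5,-np.pi/2+.5):
  for th in(40,50,60):
    for o in tilt(np.radians(th),az):
      x,y=(.085,.02) if abs(az)>2.2 else (-.02,.04)
      print("B",round(az,2),th,[ok(P(x,y,z),o) is not None for z in(.02,.06,.1,.15)],ok(P(x,y,.06),o))
c=dict(np.load("g.npz"));f=inv(b,cloud(c)).reshape(-1,3)
m=(f[:,0]>-.15)&(f[:,0]<.3)&(f[:,1]>-.2)&(f[:,1]<.3)&(f[:,2]>.03)
H,_,_=np.histogram2d(f[m,0],f[m,1],bins=[9,10],range=[[-.15,.3],[-.2,.3]],weights=f[m,2]);N,_,_=np.histogram2d(f[m,0],f[m,1],bins=[9,10],range=[[-.15,.3],[-.2,.3]])
print("rows x -.15..,cols y -.2..");print((1000*H/np.maximum(N,1)).astype(int))
E
```

```text
A -0.17 50 [False, False, False, False] None
A -0.17 60 [False, False, False, False] None
A -0.35 50 [False, False, False, False] None
A -0.35 60 [False, False, False, False] None
A -0.6 50 [False, False, False, False] None
A -0.6 60 [True, False, False, True] None
B 3.14 40 [True, True, True, True] [-0.47, 1.15, 0.61, -0.15, 2.24, 1.38]
B 3.14 40 [True, True, True, True] [-0.47, 1.15, 0.61, -0.15, 2.24, -1.76]
B 3.14 50 [True, True, True, True] [-0.48, 1.01, 0.8, -0.11, 2.01, 1.4]
B 3.14 50 [True, True, True, True] [-0.48, 1.01, 0.8, -0.11, 2.01, -1.74]
B 3.14 60 [True, True, True, True] [-0.49, 0.89, 0.99, -0.09, 1.78, 1.41]
B 3.14 60 [True, True, True, True] [-0.49, 0.89, 0.99, -0.09, 1.78, -1.73]
B 2.84 40 [True, True, True, True] [-0.57, 1.15, 0.62, 0.05, 2.24, 1.64]
B 2.84 40 [True, True, True, True] [-0.57, 1.15, 0.62, 0.05, 2.24, -1.5]
B 2.84 50 [True, True, True, True] [-0.56, 1.01, 0.81, 0.04, 2.02, 1.63]
B 2.84 50 [True, True, True, True] [-0.56, 1.01, 0.81, 0.04, 2.02, -1.51]
B 2.84 60 [True, True, True, True] [-0.56, 0.88, 1.0, 0.03, 1.78, 1.63]
B 2.84 60 [True, True, Tr
[... 1435 characters left out ...]
None
B -1.07 40 [False, False, False, False] None
B -1.07 50 [False, False, False, True] None
B -1.07 50 [False, False, False, True] None
B -1.07 60 [True, True, True, True] [-0.2, 0.44, 2.0, -0.84, 0.68, 0.29]
B -1.07 60 [True, True, True, False] [-0.2, 0.44, 2.0, -0.84, 0.68, -2.86]
rows x -.15..,cols y -.2..
[[490   0   0  87   0   0   0   0  77  81]
 [  0   0   0  42  63   0   0   0 150 164]
 [  0   0   0  43  63   0   0 131 176 191]
 [ 70  69   0  43  63   0   0 153 195 195]
 [ 87  76   0  43  64   0 127 176 196 211]
 [  0   0   0   0   0   0 154 259 367 394]
 [  0   0  58  54  60 126 176 195 195   0]
 [  0   0  59  52  59 136 166 188 195   0]
 [  0   0   0   0 123 152 153 165 165 191]]
```

From the +y side at 60° tilt the free edge can be lifted, clear of the wooden stand. I'll go to a safe tilted pose there and measure the tip.

```bash
python3 - <<'E'
from h import *
o=tilt(np.radians(60),-np.pi/2)[0]
move_ptp(P(-.045,.07,.2),o);
servo_line(P(-.045,.07,.09),o,rate=.2)
print(here(),np.round(current_joint_pos(),2),current_clock())
s=capture("scene");I=cloud(s);B=inv(b,I)
tz=np.array([0,-np.cos(np.pi/3),-np.sin(np.pi/3)])
D=B-np.array([-.045,.07,.09]);al=-(D@tz);per=np.linalg.norm(D+al[...,None]*tz,axis=-1)
m=(per<.025)&(al>-.05)&(al<.09)
print("along-tool from rep TCP (min)",np.percentile(al[m],[1,5,50]),m.sum())
Q=B[m];k=al[m]
for lo in np.arange(-.02,.08,.01):
    g=Q[(k>=lo)&(k<lo+.01)]
    if len(g): print(round(lo,2),len(g),g.mean(0).round(3),g[:,0].min().round(3),g[:,0].max().round(3))
f=B.reshape(-1,3)
m=(abs(f[:,0])<.07)&(f[:,1]>-.04)&(f[:,1]<.03)&(f[:,2]>.032)&(f[:,2]<.08)
Q=f[m];kk=np.polyfit(Q[:,1]+.0445,Q[:,2]-.029,1);print("lid",len(Q),np.arctan(kk[0]),kk[1])
E
```

```text
[-0.0445  0.0693  0.0907] [-0.11  0.48  1.78 -0.59  1.08  0.55] 19.7417
along-tool from rep TCP (min) [-0.04110392 -0.03523169  0.05779388] 258
0.02 15 [-0.049  0.076  0.118] -0.056 -0.041
0.03 33 [-0.048  0.079  0.125] -0.056 -0.038
0.04 34 [-0.049  0.085  0.134] -0.057 -0.037
0.05 32 [-0.049  0.089  0.143] -0.058 -0.038
0.06 38 [-0.049  0.094  0.151] -0.059 -0.034
0.07 39 [-0.049  0.099  0.16 ] -0.059 -0.034
lid 1156 0.46387323034866607 0.0022718392066950113
```

The finger axis is right, and the tip is simply 25 mm short of the reported TCP along the tool. The lid is at about 0.47 rad. I'll open it along its arc.

```bash
cat >> h.py <<'E'
L=.025
E
python3 - <<'E'
from h import *
o=tilt(np.radians(60),-np.pi/2)[0]
d=np.array([-.5,-np.sqrt(.75)]);u=-d;n=np.array([-np.sqrt(.75),.5])
def go(t,rate=.1,**k):
    r=np.array(t)+L*d;return servo_line(P(-.045,*r),o,rate=rate,**k)
go((.064,.075),.15);go((.062,.041),.1)
H=np.array([-.0445,.029]);a0=np.pi/3
for a in np.concatenate([np.linspace(.47,a0,5),np.linspace(1.2,1.75,5)]):
    e=np.array([np.cos(a),np.sin(a)])
    t=H+.0915*e-.01*n-.03*u if a<=a0 else H+.0615*e-.01*n
    go(t,.1)
print(here(),current_force(),current_clock())
go(t+[.03,.02],.2);go((.07,.13),.25)
s=capture("scene");f=inv(b,cloud(s)).reshape(-1,3)
m=(abs(f[:,0])<.075)&(abs(f[:,1]+.06)<.03)&(f[:,2]>.045)&(f[:,2]<.11);Q=f[m]
k=np.polyfit(Q[:,2]-.029,Q[:,1]+.0445,1);print("lid",len(Q),np.pi/2-np.arctan(k[0]),k[1],current_clock())
E
```

```text
[-0.0451 -0.0598  0.0628] [-0.63103689 -0.76863193  0.23024095] 23.5583
lid 1059 1.7758676148253647 -0.0029474697582925163 24.45
```

The lid is open again at 1.78 rad. Next I nudge the tin to +x and press its rear.

```bash
python3 - <<'E'
from h import *
move_ptp(P(-.055,.001,.10),O)
servo_line(P(-.055,.001,.02),O,rate=.15)
print(servo_line(P(-.055,.001,-.003),O,rate=.05,contact_N=6),here(),current_clock())
print(servo_line(P(-.031,.001,-.003),O,rate=.04,contact_N=6),here(),current_force())
servo_line(P(-.036,.001,-.003),O);servo_line(P(-.036,.001,.03),O,rate=.15)
servo_line(P(-.004,.001,.03),O)
print(servo_line(P(-.004,.001,-.003),O,rate=.04,contact_N=8),here(),current_force(),current_clock())
servo_line(P(-.004,.001,.17),O,rate=.25)
look("i");print(current_clock())
E
```

```text
False [-0.0552  0.001  -0.0032] 26.55
False [-0.0311  0.0011 -0.0031] [-0.09021404 -0.2885261   0.57871724]
True [-0.0046  0.0011 -0.0004] [-0.79378918 -0.03520312  5.76129516] 29.0
-0.07 44 15.0
-0.06 50 15.1
-0.05 49 14.7
-0.04 51 15.5
-0.03 48 15.3
-0.02 59 24.2
-0.01 49 28.3
0.0 48 28.2
0.01 52 27.9
0.02 50 27.5
0.03 46 27.4
0.04 50 26.4
0.05 49 27.4
0.06 47 27.6
0.07 33 14.9
31.1333
```

View pics/i.png

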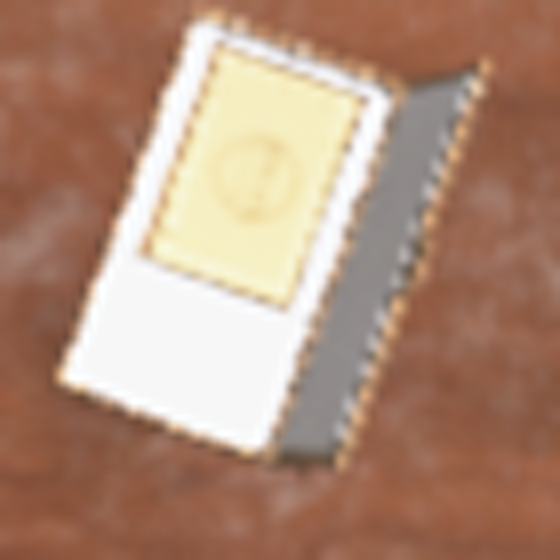

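The tin now lies flat and fully down: its top is at 27–28 mm along its whole length, and it reads centred at about (255,175). Next I close the lid.

```bash
python3 - <<'E'
from h import *
X=-.03
move_ptp(P(X,-.12,.14),O)
servo_line(P(X,-.12,.074),O,rate=.15)
H=np.array([-.0445,.029])
for a in [1.55,1.3,1.05,.8,.55,.3,.1]:
    C=H+.07*np.array([np.cos(a),np.sin(a)])+.003*np.array([-np.sin(a),np.cos(a)])
    servo_line(P(X,C[0]-.01,C[1]-L),O,rate=.08)
print(here(),current_force(),current_clock())
p=here();print(servo_line(P(X,p[1],-.012),O,rate=.03,contact_N=12),here(),current_force(),current_clock())
servo_line(P(X,p[1],.04),O,rate=.2)
s=capture("scene");f=inv(b,cloud(s)).reshape(-1,3)
m=(abs(f[:,0]-.03)<.045)&(abs(f[:,1])<.042)&(f[:,2]>.01)&(f[:,2]<.06);Q=f[m]
k=np.polyfit(Q[:,1]+.0445,Q[:,2]-.029,1);print("lid",len(Q),k,current_clock())
E
```

```text
[-0.0305  0.015   0.0136] [-0.64958756  0.16159595  0.11340654] 35.7
True [-0.0295  0.0148  0.004 ] [-0.44137411  0.80561464  8.63765615] 36.1917
lid 499 [ 0.05247822 -0.0014601 ] 36.575
```

```bash
python3 - <<'E'
from h import *
servo_line(P(0,.030,.025),O,rate=.15)
print(servo_line(P(0,.030,-.012),O,rate=.03,contact_N=22),here(),current_force(),current_clock())
sleep(.3)
servo_line(P(0,.030,.17),O,rate=.25)
c,_=look("k");s=capture("scene")
for n,C in(("top",c),("scene",s)):
    f=inv(b,cloud(C)).reshape(-1,3)
    m=(abs(f[:,0])<.07)&(abs(f[:,1])<.042)&(f[:,2]<.07)&(f[:,2]>.015);Q=f[m]
    print(n,len(Q),np.polyfit(Q[:,1]+.0445,Q[:,2]-.029,1))
print(current_clock())
E
```

```text
True [-0.      0.0299  0.004 ] [-2.60110612  0.97763338 11.33605639] 37.7417
-0.07 44 32.1
-0.06 49 32.0
-0.05 53 31.8
-0.04 50 31.5
-0.03 50 33.2
-0.02 51 33.0
-0.01 49 32.3
0.0 48 32.3
0.01 50 32.8
0.02 48 32.3
0.03 51 31.9
0.04 47 32.1
0.05 47 32.1
0.06 53 32.2
0.07 43 31.8
top 1173 [0.00331453 0.00311721]
scene 671 [ 0.03311881 -0.00036645]
40.3
```

```bash
python3 -c "
from bench import *
print(close_job())"
```

```text
the job is handed in; nothing more can be done
None
```

I handed the job in at about 40 s of the 48 s: the tin lay flat and fully down in the well before I closed the lid, and the lid then measured shut (top view: 32 mm high all over, slope 0.003). On the way the arm accidentally pushed the lid down to about 0.5 rad, so I reopened it to about 1.78 rad before seating the tin. I got no verdict back, and I didn't re-measure the bystanders.

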